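Steer the alignment laser onto the yellow card's ring

ROBOT

A 6-joint arm with a two-finger parallel gripper is mounted at the origin on a cart in front of the work surface, level with it; the furniture and walls round the work are solid. World frame = base frame: x ahead of the robot, y to its left, z up, the work surface at z = 0. Lengths are in m, angles in rad, forces in N, time in s.
With the tool pointing down it reaches from about 0.25 to 0.725 m from the base axis. Payload 4 kg.
Tool frame: the origin (TCP) lies midway between the tips of the shut fingers; the grasp point (between the pads) lies 19 mm behind it; z points along the fingers, y is the line along which they close (so a half turn about z gives the same grasp; the last joint's range is limited). The gripper opens to 85 mm and grips with 20 to 120 N. Pads are 22 mm wide; open, the fingers measure 114 mm over their backs; the gripper's body (76 mm by 85 mm) begins 54 mm behind the grasp point. The pads swing forward as they close: fully open they stand 13 mm farther back than shut.
Start: joints at [1.257, 0.241, 0.005, 1.335, 0, 1.571], TCP at [0.154, 0.476, 0.195] pointing down, gripper open.
Joint ranges: [-2.72, 2.72], [-1.05, 1.87], [-1.09, 1.28], [-1.99, 2.15], [-1.42, 1.44], [-3.14, 3.14]. Speed limits (rad/s): [2.79, 2.79, 3.14, 3.14, 3.14, 3.14].

INTERFACE

Orientations are given as a unit quaternion [x, y, z, w].
In Python, from workcell import bot gives the robot as it stands. The module is installed in compiled form; this text tells all that it offers.
- The arm moves only by the tool drive_tool, never from a script. Its arguments are lists of equal length, an entry for each row: "slide": the shift along the tool's x, y, z scaled (see below), a list of three; "rotation": the turn, a rotation vector about the tool's x, y, z scaled (see below), a list of three. A call has exactly 8 rows; each row is the pose to reach, as a shift and turn from the pose commanded when the call began, along the tool's axes at that moment; what a row does not reach only later rows make up. The controller multiplies each number of a shift by 250 mm and each number of a turn by 0.5 rad. A row lasts 1/8 s, in which the tool goes at most 62.5 mm and 10.7 degrees, less where a joint would pass 70% of its speed; a pose out of reach is approached as far as the arm can. A call with a number of a shift or a turn outside -1 to 1 is refused whole. A call with a gripper value outside its range is refused whole. "gripper" is the opening, from 0 (shut) to 1 (fully open), set as the call begins (left out, the last holds). The fingers move at their own pace and stop on an object; the grip force is fixed at half the most. Time passes only in rows, so rows that repeat a pose let the fingers close, or fill a call up. It gives the time, the measured TCP pose, the force, the opening and the grip force at its end, in the units of the state.
- bot.get_obs(): the state, without advancing time (a new reading comes with each control period).
- bot.camera(name): name is "scene" or "top" or "wrist"; returns a dict with "image" (420x560x3 uint8, red, green, blue), "z_map" (420x560 float32, m along the optical axis (not along the pixel's ray), 0 where there is no reading), "camera_matrix" (3x3 intrinsics, pixels), "k1" (the pictures are not rectified: a ray, as slopes to the right and down, at radius r is drawn at 1 + k1 r^2 times it, then the intrinsics apply), "xyz" and "orientation" of the camera in the world. Camera axes: x right, y up, looking along -z (the intrinsics and any distortion apply to the point x, -y, -z); pixel columns grow to the right and rows downward; lengths in m; the calibration is good to about 2 mm. A picture is of the moment at which its call begins.
- bot.job_done(): hands the job in; it is judged then, once.
The state is a dict: "clock": time; "joint_pos": joint angles; "joint_vel": joint speeds; "tau": joint torques, N m; "eef_pos": TCP position; "tool_rot": TCP orientation; "ft_force": force on the tool from outside, world axes, zero at the start; "ft_torque": the same for the moment, N m; "grip_width": finger opening in m; "grasp_force": force on a finger pad.
Only numpy, scipy, OpenCV 4.12 (cv2) and the standard library are available. Lean on these libraries where they do the work, as an engineer would, in place of code of your own. Each camera call takes 0.05 s, during which the arm holds its last target. There are 200 camera calls.

TASK

Aim the alignment laser: turn the two knobs of the mirror mount, the green one and the orange one, until the red laser spot on the white sheet sits in the middle of the black ring on the yellow card (not the blue card). Then let go of the knobs.

Things in the scene. Friction and masses are not known exactly. Their poses are not given: they have to be found in the camera images.
- green_knob_grip (a point): Left knob, upright axis; point on the axis at grip height. Pinch its bar from above: 36 mm long (this frame's x, turns with it), 14 thick, top 10 mm above this point, round skirt 20 mm below. Swings the spot about the orange knob's axis by 0.28 rad per radian turned, the same way round: clockwise from above sends the spot to the right. Stays where left; stops at 1.7 rad either side of mid.
- orange_knob_grip (a point): Right knob, same shape, frame and stops, on the mirror turret 110 mm right of the green one; nothing else within 60 mm at bar height. Clockwise from above sends the spot outwards, straight away from this knob's axis, anticlockwise inwards, 50 mm per radian; stays where left. The green knob also turns the turret and this knob with it, in place (0.28 rad per radian).
- spot_center (a point): Centre of the red laser spot, 12 mm across, on the white sheet lying beyond the knobs on the dark steel board that carries laser and mirror mount. The spot lies flat and moves only with the knobs. It starts near the middle line, 0.12 to 0.15 m from the orange knob's axis, nearer than the rings.
- yellow_card_mark (a point): Centre of the black ring, 27 mm across, on the yellow 46 mm square card lying on the white sheet; level with the spot. A blue card with a like ring lies on the other half of the sheet; which is left varies.

How it is judged:
By the outcome, as a careful person would: the job done as asked, in the order asked, and still so for the second after the job is handed in, with the robot touching nothing.
It also fails if it takes over 43 s, if anything falls off the work surface, if the arm or the gripper's body presses on something with over 40 N, if the wrist force passes 120 N, or if a joint passes its speed limit or range.

## Working session

There is one attempt and no reset: what is moved stays moved. The work goes in short steps, Python scripts to look and compute and a tool call to move; the robot and the scene stay as the last step left them, time stands still between calls to the robot, and variables do not carry over. Pictures are saved under pics/ and viewed, at most 10 in all, crops included, and the job is handed in when it is done.

Besides the shell and the picture viewer there is one more tool, called after "Request:" as name(argument=value, ...), one argument or row to a line, values as JSON. drive_tool: Moves the arm, as the interface text tells. Shifts and turns lie within -1 to 1; 1 stands for 250 mm of shift or 0.5 rad of turn. Its arguments: {"type":"object","properties":{"slide":{"type":"array","items":{"type":"array","items":{"type":"number"}}},"rotation":{"type":"array","items":{"type":"array","items":{"type":"number"}}},"gripper":{"type":"number"}},"required":["slide","rotation"]}

```bash
mkdir -p pics; cat > h.py <<'E'
import numpy as np, cv2
from scipy.spatial.transform import Rotation as R
from workcell import bot
def world(c,u,v,z=None):
    K=c["camera_matrix"];k=c["k1"]
    d=np.array([(u-K[0,2])/K[0,0],(v-K[1,2])/K[1,1]]);s=d.copy()
    for _ in range(20): s=d/(1+k*(s@s))
    ray=R.from_quat(c["orientation"]).apply([s[0],-s[1],-1]) if len(np.shape(c["orientation"]))==1 else np.array(c["orientation"])@[s[0],-s[1],-1]
    o=np.array(c["xyz"])
    if z is None: t=c["z_map"][int(round(v)),int(round(u))]
    else: t=(z-o[2])/ray[2]
    return o+t*ray
E
python3 - <<'E'
from h import *
import pickle
for n in("top","scene"):
    c=bot.camera(n);pickle.dump(c,open(n+".pkl","wb"));cv2.imwrite(f"pics/{n}0.png",c["image"][...,::-1])
    print(c["xyz"],c["orientation"],c["k1"])
print(bot.get_obs())
E
```

```text
[0.51960425 0.15515973 0.94607869] [-0.02525863  0.03752701  0.71488972 -0.69777247] -0.10626681728733091
[ 0.09443115 -0.33737     0.53800709] [ 0.44107994 -0.18032296 -0.3375867   0.81176803] -0.045786351468878835
{'clock': 0.1, 'joint_pos': array([1.25700048e+00, 2.41346402e-01, 3.85038888e-03, 1.33520066e+00,
       4.36109709e-06, 1.57078620e+00]), 'joint_vel': array([ 0.00016351,  0.00076536,  0.003554  , -0.00030135, -0.00125861,
       -0.00020192]), 'tau': array([ 1.43855952e-03, -3.73135865e+01,  2.53011650e+01,  1.08701480e-02,
        6.21176650e-05,  4.93209271e-06]), 'eef_pos': array([0.15413711, 0.47497733, 0.1944944 ]), 'tool_rot': array([ 1.56249918e-01,  9.87717095e-01, -9.38160731e-04, -1.50627855e-04]), 'ft_force': array([ 0.06401733, -1.33789921, -0.21215395]), 'ft_torque': array([-0.04058996, -0.00177225,  0.03033817]), 'grasp_force': 0.0, 'grip_width': 0.08519918158285195}
```

View pics/top0.png

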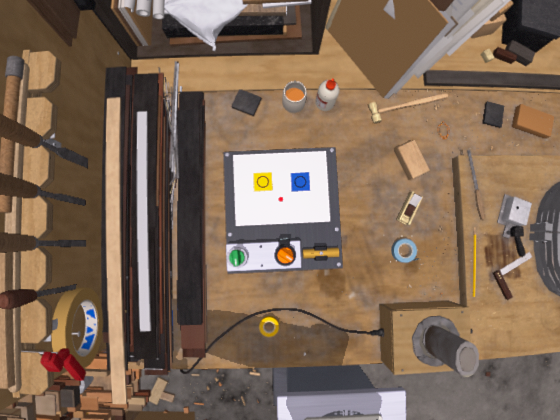

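The top view shows the board at about (285,210), green knob (237,257), orange (286,256), spot (281,199), yellow ring (263,182) and blue ring (300,182). I'll crop closer.

```bash
python3 - <<'E'
from h import *
import pickle
c=pickle.load(open("top.pkl","rb"))
cv2.imwrite("pics/top1.png",cv2.resize(c["image"][165:275,215:350,::-1],None,fx=5,fy=5,interpolation=cv2.INTER_CUBIC))
for p in [(237,257),(286,256),(281,199),(263,182),(300,182),(262,256),(300,210),(237,262),(430,340)]: print(p,world(c,*p).round(4))
E
```

```text
(237, 257) [0.4924 0.2376 0.1023]
(286, 256) [0.4921 0.1306 0.1056]
(281, 199) [0.6275 0.1366 0.0168]
(263, 182) [0.6703 0.1795 0.0176]
(300, 182) [0.6687 0.0889 0.0146]
(262, 256) [0.4914 0.185  0.0397]
(300, 210) [0.5997 0.0909 0.0147]
(237, 262) [0.4816 0.2376 0.1044]
(430, 340) [ 0.3048 -0.1709  0.1362]
```

View pics/top1.png

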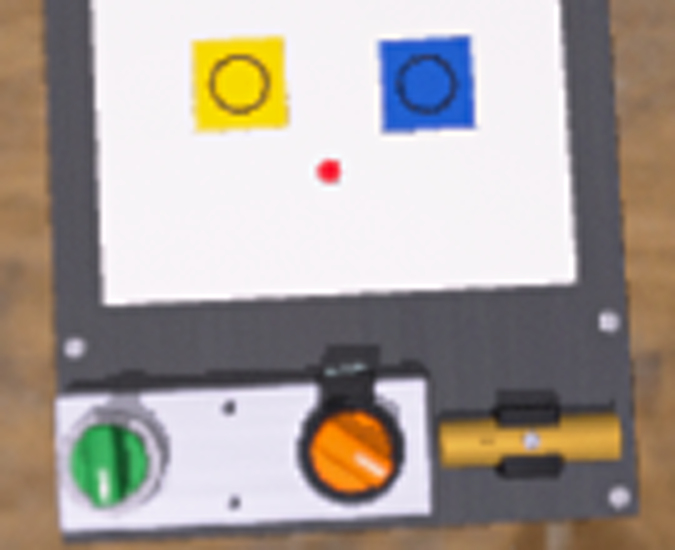

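View pics/scene0.png

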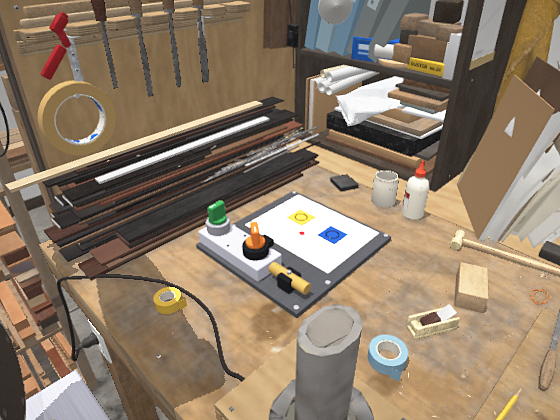

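The crop and scene view show upright bar knobs at crop (108,460) for green and (352,450) for orange, both about 0.1 m high. The spot is at crop (329,171) and the yellow ring at (239,84). Next: bar axes from the depth map.

```bash
cat >> h.py <<'E'
def bar(c,cols,rows,top=0.005,zmin=None):
    P=np.array([world(c,u,v) for u in range(*cols) for v in range(*rows) if c["z_map"][v,u]>0])
    zt=np.percentile(P[:,2][P[:,2]<.3],99.0) if zmin is None else zmin
    Q=P[P[:,2]>zt-top]; r=cv2.minAreaRect((Q[:,:2]*1000).astype(np.float32))
    w=np.linalg.eigh(np.cov(Q[:,:2].T)); a=w[1][:,1]
    return zt,len(Q),Q.mean(0).round(4),"axis deg",np.degrees(np.arctan2(a[1],a[0])).round(1),np.sqrt(w[0]).round(4),r
E
python3 - <<'E'
from h import *
import pickle
c=pickle.load(open("top.pkl","rb"))
print(bar(c,(224,252),(243,272)));print(bar(c,(272,302),(240,270)))
for n,p in dict(spot=(329,171),yel=(239,84),blue=(427,84)).items():
    print(n,world(c,215+(p[0]-2)/5,165+(p[1]-2)/5,.0155).round(4))
s=pickle.load(open("scene.pkl","rb"))
print(bar(s,(203,232),(195,222)),bar(s,(240,275),(217,245)))
E
```

```text
(np.float64(0.10488050268441591), 102, array([0.4911, 0.2426, 0.103 ]), 'axis deg', np.float64(-174.8), array([0.004 , 0.0101]), ((490.67816162109375, 242.74874877929688), (35.32102966308594, 13.774590492248535), 5.048145294189453))
(np.float64(0.1053019847696384), 99, array([0.4929, 0.1325, 0.1034]), 'axis deg', np.float64(52.1), array([0.0039, 0.0102]), ((493.12994384765625, 132.6273193359375), (35.36427307128906, 13.441624641418457), 53.083457946777344))
spot [0.6282 0.138  0.0155]
yel [0.6721 0.181  0.0155]
blue [0.6701 0.0889 0.0155]
(np.float64(0.10248036147639872), 87, array([0.4889, 0.2397, 0.1009]), 'axis deg', np.float64(-174.1), array([0.004 , 0.0103]), ((490.65093994140625, 241.0978240966797), (35.03218078613281, 14.653175354003906), 5.676774978637695)) (np.float64(0.10251158258832434), 98, array([0.4909, 0.1311, 0.1012]), 'axis deg', np.float64(53.4), array([0.004 , 0.0107]), ((492.67974853515625, 133.64431762695312), (37.87155532836914, 13.814628601074219), 54.52361297607422))
```

```bash
cat >> h.py <<'E'
def go(pos,axis_deg):
    o=bot.get_obs();T=R.from_quat(o["tool_rot"])
    best=None
    for a in (axis_deg,axis_deg+180):
        x=np.array([np.cos(np.radians(a)),np.sin(np.radians(a)),0]);z=np.array([0,0,-1.])
        G=R.from_matrix(np.c_[x,np.cross(z,x),z]); r=(T.inv()*G).as_rotvec()
        if best is None or np.linalg.norm(r)<np.linalg.norm(best): best=r
    print("slide",(T.inv().apply(np.array(pos)-o["eef_pos"])/.25).round(3),"rot",(best/.5).round(3),"t",o["clock"],"q",o["joint_pos"].round(2),o["ft_force"].round(1))
E
python3 -c "
from h import *
go((.49,.2415,.195),5.2)"
```

```text
slide [-1.566e+00 -4.740e-01 -1.000e-03] rot [-0.004 -0.001 -0.809] t 0.1 q [1.26 0.24 0.   1.34 0.   1.57] [ 0.1 -1.3 -0.2]
```

Request:
drive_tool(
  slide=[
    [-0.2,-0.06,0],
    [-0.4,-0.12,0],
    [-0.6,-0.18,0],
    [-0.8,-0.24,0],
    [-0.8,-0.24,0],
    [-0.8,-0.24,0],
    [-0.8,-0.24,0],
    [-0.8,-0.24,0],
  ],
  rotation=[
    [0,0,-0.2],
    [0,0,-0.4],
    [0,0,-0.6],
    [0,0,-0.8],
    [0,0,-0.8],
    [0,0,-0.8],
    [0,0,-0.8],
    [0,0,-0.8],
  ],
  gripper=0.6,
)

```text
clock: 1.1
eef_pos: [0.3251, 0.3575, 0.1953]
tool_rot: [-0.044, 0.999, -0.0, -0.0]
ft_force: [-0.0, -0.8, -0.1]
grip_width: 0.0511
grasp_force: 0.0
```

```bash
python3 -c "
from h import *
go((.49,.2415,.16),5.2)"
```

```text
slide [-0.616 -0.52   0.141] rot [-0.    -0.    -0.005] t 1.1 q [ 0.83  0.21 -0.04  1.33  0.    0.74] [-0.  -0.8 -0.1]
```

Request:
drive_tool(
  slide=[
    [-0.15,-0.13,0.03],
    [-0.31,-0.26,0.07],
    [-0.46,-0.39,0.1],
    [-0.616,-0.52,0.141],
    [-0.616,-0.52,0.141],
    [-0.616,-0.52,0.141],
    [-0.616,-0.52,0.141],
    [-0.616,-0.52,0.141],
  ],
  rotation=[
    [0,0,0],
    [0,0,0],
    [0,0,0],
    [0,0,0],
    [0,0,0],
    [0,0,0],
    [0,0,0],
    [0,0,0],
  ],
)

```text
clock: 2.1
eef_pos: [0.49, 0.2415, 0.1606]
tool_rot: [-0.044, 0.999, 0.0, 0.0]
ft_force: [0.3, 0.1, -0.4]
grip_width: 0.0513
grasp_force: 0.0
```

```bash
python3 - <<'E'
from h import *
c=bot.camera("wrist");cv2.imwrite("pics/w0.png",c["image"][...,::-1])
z=c["z_map"];print(z[z>0].min(),c["xyz"])
go((.49,.2415,.079),5.2)
E
```

```text
0.050588112 [0.42304927 0.23564932 0.33937258]
slide [0.001 0.    0.326] rot [ 0.001  0.001 -0.006] t 2.15 q [0.46 0.35 0.06 1.28 0.   0.37] [ 0.1  0.8 -0.2]
```

View pics/w0.png

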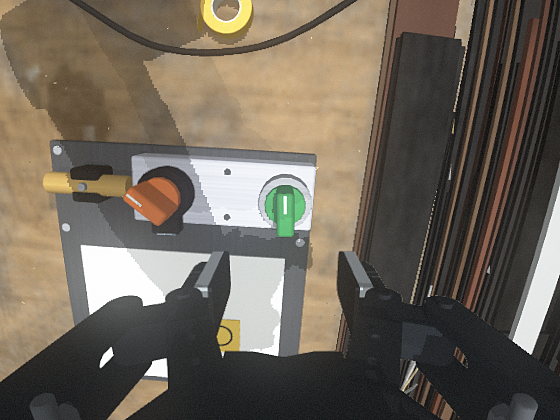

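The wrist view shows the green bar at (285,208), aligned with the fingers and between them, and the orange knob at (155,200). I'll take one depth fit from here to confirm.

```bash
python3 - <<'E'
from h import *
c=bot.camera("wrist")
print(bar(c,(255,316),(170,240)));print(bar(c,(115,200),(160,232)))
E
```

```text
(np.float64(0.10367846702340361), 791, array([0.4915, 0.2433, 0.1023]), 'axis deg', np.float64(-174.2), array([0.004 , 0.0102]), ((492.15496826171875, 243.17999267578125), (35.34413146972656, 13.835345268249512), 5.822486877441406))
(np.float64(0.10353174066476341), 804, array([0.4944, 0.1342, 0.1022]), 'axis deg', np.float64(53.1), array([0.0039, 0.0102]), ((495.0169677734375, 133.37899780273438), (36.10566329956055, 14.89051628112793), 54.36077880859375))
```

Request:
drive_tool(
  slide=[
    [-0.003,0.004,0.08],
    [-0.003,0.004,0.16],
    [-0.003,0.004,0.24],
    [-0.003,0.004,0.326],
    [-0.003,0.004,0.326],
    [-0.003,0.004,0.326],
    [-0.003,0.004,0.326],
    [-0.003,0.004,0.326],
  ],
  rotation=[
    [0,0,-0.01],
    [0,0,-0.01],
    [0,0,-0.01],
    [0,0,-0.01],
    [0,0,-0.01],
    [0,0,-0.01],
    [0,0,-0.01],
    [0,0,-0.01],
  ],
)

```text
clock: 3.2
eef_pos: [0.4919, 0.2419, 0.0794]
tool_rot: [-0.046, 0.999, 0.0, 0.001]
ft_force: [-0.7, 0.4, -0.7]
grip_width: 0.0513
grasp_force: 0.0
```

Request:
drive_tool(
  slide=[
    [0,0,0],
    [0,0,0],
    [0,0,0],
    [0,0,0],
    [0,0,0],
    [0,0,0],
    [0,0,0],
    [0,0,0],
  ],
  rotation=[
    [0,0,0],
    [0,0,0],
    [0,0,0],
    [0,0,0],
    [0,0,0],
    [0,0,0],
    [0,0,0],
    [0,0,0],
  ],
  gripper=0,
)

```text
clock: 4.2
eef_pos: [0.4913, 0.2416, 0.0786]
tool_rot: [-0.046, 0.999, -0.0, 0.0]
ft_force: [-0.2, 0.9, -0.1]
grip_width: 0.0
grasp_force: 0.0
```

```bash
python3 - <<'E'
from h import *
c=bot.camera("scene");im=c["image"][130:300,130:330,::-1]
w=bot.camera("wrist")["image"][...,::-1]
cv2.imwrite("pics/s1.png",np.hstack([cv2.resize(im,(480,408)),cv2.resize(w,(320,408))]))
go((.4915,.2425,.079),5.5); print(bot.get_obs()["grip_width"],bot.get_obs()["grasp_force"])
E
```

```text
slide [-0.001  0.004 -0.002] rot [-0.   -0.   -0.01] t 4.3 q [ 0.46  0.41 -0.07  1.09 -0.    0.37] [ 0.1 -0.5 -0.2]
-0.00030565006139901194 0.0
```

View pics/s1.png

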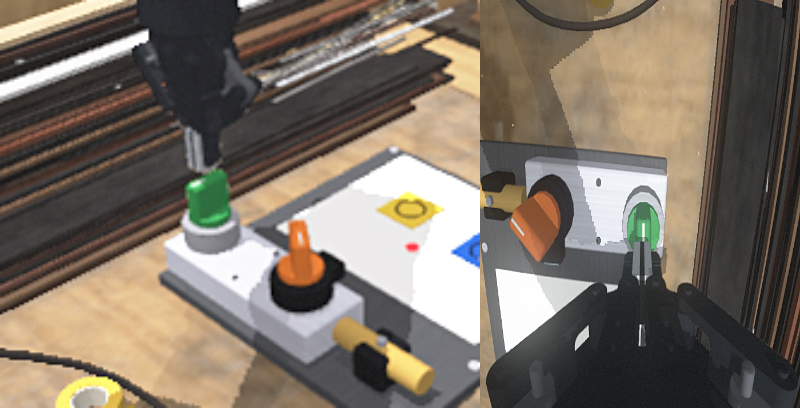

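Picture: the closed fingertips hover above the green bar (scene crop tips about (205,170), bar top about (205,185)). I'll measure the tips' real position.

```bash
python3 - <<'E'
from h import *
c=bot.camera("scene")
print(c["xyz"],c["orientation"])
for u,v in [(200,165),(207,160),(205,170),(205,185),(205,195)]:
    U,V=130+u/2.4,130+v/2.4; print((u,v),world(c,U,V).round(4),c["image"][int(round(V)),int(round(U))])
w=bot.camera("wrist")
print(w["xyz"],w["orientation"])
for u,v in [(161,240),(161,260),(161,225),(164,250),(164,300)]:
    U,V=u*560/320,v*420/408; print((u,v),world(w,U,V).round(4))
t=bot.camera("top");cv2.imwrite("pics/t2.png",cv2.resize(t["image"][195:285,200:320,::-1],None,fx=5,fy=5))
E
```

```text
[ 0.09443115 -0.33737     0.53800709] [ 0.44107994 -0.18032296 -0.3375867   0.81176803]
(200, 165) [0.4813 0.2342 0.1227] [146 149 157]
(207, 160) [0.4854 0.2299 0.1274] [37 39 43]
(205, 170) [0.4853 0.2339 0.1164] [142 133 137]
(205, 185) [0.4851 0.2358 0.1014] [ 50 133  72]
(205, 195) [0.4836 0.2352 0.0927] [ 49 113  65]
[0.42451585 0.23554297 0.25741339] [-0.0907963  -0.09945836  0.73186867  0.66800622]
(161, 240) [0.4866 0.2404 0.1032]
(161, 260) [0.4807 0.2401 0.1398]
(161, 225) [0.4783 0.2397 0.103 ]
(164, 250) [0.4805 0.2423 0.1296]
(164, 300) [0.4917 0.2431 0.152 ]
```

View pics/t2.png

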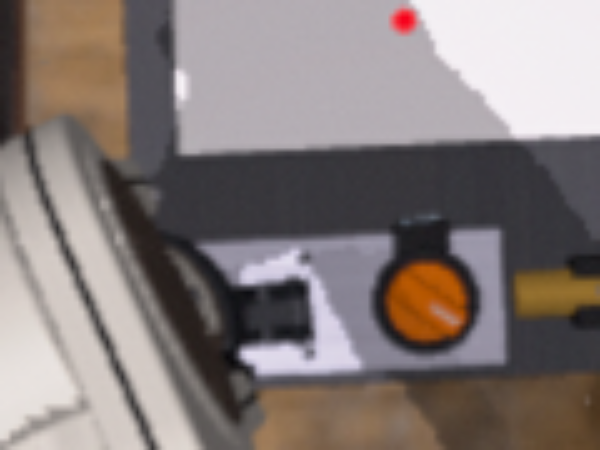

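```bash
python3 - <<'E'
from h import *
c=bot.camera("scene")
for U in (210,213,216,219):
  print(U,[(V,*(world(c,U,V)*1000).round(0).astype(int),*c["image"][V,U]) for V in range(188,211,2)])
w=bot.camera("wrist")
P=np.array([[*world(w,u,v),u,v] for u in range(260,310) for v in range(215,330,2) if w["z_map"][v,u]>0])
for v in range(225,290,6):
  p=P[P[:,4]==v]; 
  if len(p): print(v,(p[:,:3]*1000).round(0)[10:45:4].astype(int).tolist())
E
```

```text
210 [(188, np.int64(480), np.int64(239), np.int64(145), np.uint8(117), np.uint8(120), np.uint8(124)), (190, np.int64(480), np.int64(240), np.int64(140), np.uint8(103), np.uint8(105), np.uint8(111)), (192, np.int64(479), np.int64(239), np.int64(136), np.uint8(81), np.uint8(83), np.uint8(87)), (194, np.int64(480), np.int64(241), np.int64(131), np.uint8(87), np.uint8(90), np.uint8(94)), (196, np.int64(478), np.int64(240), np.int64(128), np.uint8(89), np.uint8(91), np.uint8(97)), (198, np.int64(479), np.int64(241), np.int64(122), np.uint8(104), np.uint8(108), np.uint8(114)), (200, np.int64(481), np.int64(245), np.int64(115), np.uint8(113), np.uint8(104), np.uint8(97)), (202, np.int64(536), np.int64(329), np.int64(50), np.uint8(48), np.uint8(45), np.uint8(44)), (204, np.int64(536), np.int64(330), np.int64(44), np.uint8(43), np.uint8(32), np.uint8(37)), (206, np.int64(481), np.int64(247), np.int64(101), np.uint8(212), np.uint8(249), np.uint8(216)), (208, np.int64(476), np.int64(242), np.int64(101), np.uint8(95), np.uint8(203), np.uint8(122)), (210, np.int64(474), np.int64(239), np.int64(98
[... 4509 characters left out ...]
 [481, 244, 133], [481, 245, 132], [480, 247, 133], [484, 249, 125]]
267 [[482, 235, 138], [481, 237, 139], [481, 239, 139], [481, 240, 138], [481, 242, 138], [481, 243, 139], [480, 245, 139], [481, 247, 138], [484, 249, 130]]
273 [[482, 236, 144], [481, 237, 144], [481, 239, 143], [481, 240, 144], [481, 242, 144], [481, 243, 143], [480, 245, 144], [480, 246, 145], [484, 249, 136]]
279 [[481, 236, 150], [481, 237, 149], [481, 239, 149], [481, 240, 149], [481, 242, 149], [481, 243, 149], [481, 245, 148], [481, 246, 148], [484, 249, 141]]
285 [[480, 236, 156], [482, 237, 152], [482, 239, 153], [482, 240, 152], [482, 242, 152], [481, 243, 153], [481, 245, 152], [480, 246, 155], [477, 247, 159]]
```

The fingertips really end at z ≈ 0.115, though the reported TCP is 0.079, so the real tips are about 36 mm short of it. XY agrees. I'll reopen here, then lower about 33 mm more in two steps while watching the force.

Request:
drive_tool(
  slide=[
    [0,0,0],
    [0,0,0],
    [0,0,0],
    [0,0,0],
    [0,0.002,0.02],
    [0,0.002,0.04],
    [0,0.002,0.06],
    [0,0.002,0.06],
  ],
  rotation=[
    [0,0,0],
    [0,0,0],
    [0,0,0],
    [0,0,0],
    [0,0,0],
    [0,0,0],
    [0,0,0],
    [0,0,0],
  ],
  gripper=0.6,
)

```text
clock: 5.55
eef_pos: [0.4907, 0.2418, 0.0628]
tool_rot: [-0.046, 0.999, -0.0, -0.001]
ft_force: [0.6, 0.6, -0.6]
grip_width: 0.0512
grasp_force: 0.0
```

Request:
drive_tool(
  slide=[
    [0,0,0.02],
    [0,0,0.04],
    [0,0,0.05],
    [0,0,0.06],
    [0,0,0.07],
    [0,0,0.072],
    [0,0,0.072],
    [0,0,0.072],
  ],
  rotation=[
    [0,0,0],
    [0,0,0],
    [0,0,0],
    [0,0,0],
    [0,0,0],
    [0,0,0],
    [0,0,0],
    [0,0,0],
  ],
)

```text
clock: 6.55
eef_pos: [0.4914, 0.2421, 0.0457]
tool_rot: [-0.046, 0.999, 0.0, 0.0]
ft_force: [-0.6, 0.2, 0.9]
grip_width: 0.0512
grasp_force: 0.0
```

Request:
drive_tool(
  slide=[
    [0,0,0],
    [0,0,0],
    [0,0,0],
    [0,0,0],
    [0,0,0],
    [0,0,0],
    [0,0,0],
    [0,0,0],
  ],
  rotation=[
    [0,0,0],
    [0,0,0],
    [0,0,0],
    [0,0,0],
    [0,0,0],
    [0,0,0],
    [0,0,0],
    [0,0,0],
  ],
  gripper=0,
)

```text
clock: 7.55
eef_pos: [0.4913, 0.2428, 0.0459]
tool_rot: [-0.046, 0.999, 0.001, 0.0]
ft_force: [-1.8, 4.8, 4.6]
grip_width: 0.0128
grasp_force: 61.3
```

Request:
drive_tool(
  slide=[
    [0,0,0],
    [0,0,0],
    [0,0,0],
    [0,0,0],
    [0,0,0],
    [0,0,0],
    [0,0,0],
    [0,0,0],
  ],
  rotation=[
    [0,0,-0.15],
    [0,0,-0.3],
    [0,0,-0.45],
    [0,0,-0.6],
    [0,0,-0.75],
    [0,0,-0.8],
    [0,0,-0.8],
    [0,0,-0.8],
  ],
)

```text
clock: 8.55
eef_pos: [0.4915, 0.2423, 0.0458]
tool_rot: [-0.243, 0.97, 0.0, 0.0]
ft_force: [-2.7, 4.0, 4.8]
grip_width: 0.0129
grasp_force: 61.4
```

```bash
cat >> h.py <<'E'
O=np.array([.4935,.1333])
def spot(c=None):
    c=c or bot.camera("top");im=c["image"].astype(int)[150:235,225:345]
    out={}
    for n,m in dict(spot=(im[...,0]>180)&(im[...,1]<110)&(im[...,2]<110),yel=(im[...,0]>130)&(im[...,1]>100)&(im[...,2]<90)).items():
        k,l,st,ce=cv2.connectedComponentsWithStats(m.astype(np.uint8))
        if k<2: print(n,"hidden");continue
        i=1+st[1:,4].argmax();b=st[i]
        if n=="yel":
            (cx,cy),_,_=cv2.minAreaRect(np.argwhere(l==i)[:,::-1].astype(np.float32))
        else: cx,cy=ce[i]
        p=world(c,cx+225,cy+150,.0155)[:2];d=p-O
        out[n]=(np.hypot(*d),np.arctan2(d[1],d[0]))
        print(n,p.round(4),"r %.4f a %.4f"%out[n],b[4])
    if len(out)==2: print("green ACW rad",(out["yel"][1]-out["spot"][1])/.28,"orange CW rad",(out["yel"][0]-out["spot"][0])/.05)
E
python3 - <<'E'
from h import *
import pickle
spot(pickle.load(open("top.pkl","rb")));spot();print(bot.get_obs()["ft_torque"],bot.get_obs()["joint_pos"])
E
```

```text
spot [0.6289 0.1378] r 0.1355 a 0.0329 12
yel [0.6719 0.1808] r 0.1846 a 0.2602 306
green ACW rad 0.8118348577639513 orange CW rad 0.981306733183302
spot [0.6271 0.1527] r 0.1350 a 0.1441 15
yel [0.6719 0.1808] r 0.1846 a 0.2602 281
green ACW rad 0.4146667305955329 orange CW rad 0.9921040515592738
[0.84718639 0.41611348 0.01951859] [ 4.57972157e-01  4.42040799e-01 -1.14076037e-01  1.01402178e+00
  3.09614636e-04 -3.26399737e-02]
```

Request:
drive_tool(
  slide=[
    [0,0,0],
    [0,0,0],
    [0,0,0],
    [0,0,0],
    [0,0,0],
    [0,0,0],
    [0,0,0],
    [0,0,0],
  ],
  rotation=[
    [0,0,-0.15],
    [0,0,-0.3],
    [0,0,-0.45],
    [0,0,-0.6],
    [0,0,-0.75],
    [0,0,-0.82],
    [0,0,-0.82],
    [0,0,-0.82],
  ],
)

```text
clock: 9.6
eef_pos: [0.4917, 0.242, 0.0458]
tool_rot: [-0.435, 0.9, -0.0, 0.0]
ft_force: [-1.8, 2.7, 5.5]
grip_width: 0.0128
grasp_force: 61.4
```

```bash
python3 -c "
from h import *
spot()"
```

```text
spot [0.6238 0.1676] r 0.1347 a 0.2573 16
yel [0.6719 0.1808] r 0.1846 a 0.2602 281
green ACW rad 0.010122087268923345 orange CW rad 0.9967776981997706
```

Green is set. Release, lift, then look at the orange knob.

Request:
drive_tool(
  slide=[
    [0,0,0],
    [0,0,0],
    [0,0,0],
    [0,0,0],
    [0,0,-0.1],
    [0,0,-0.2],
    [0,0,-0.3],
    [0,0,-0.3],
  ],
  rotation=[
    [0,0,0],
    [0,0,0],
    [0,0,0],
    [0,0,0],
    [0,0,0],
    [0,0,0],
    [0,0,0],
    [0,0,0],
  ],
  gripper=0.6,
)

```text
clock: 10.65
eef_pos: [0.493, 0.2428, 0.1227]
tool_rot: [-0.435, 0.9, -0.0, 0.002]
ft_force: [0.4, 0.9, 0.1]
grip_width: 0.0512
grasp_force: 0.0
```

```bash
python3 - <<'E'
from h import *
spot();c=bot.camera("scene");print(bar(c,(240,275),(215,245)))
go((.4935,.1333,.120),66)
E
```

```text
spot [0.6232 0.1677] r 0.1342 a 0.2591 18
yel [ 0.6108 -0.0124] r 0.1870 a -0.8932 276
green ACW rad -4.115440601541653 orange CW rad 1.056588354825702
(np.float64(0.10249300359863647), 101, array([0.4906, 0.1309, 0.1011]), 'axis deg', np.float64(68.4), array([0.004 , 0.0108]), ((491.8213195800781, 132.39198303222656), (36.424705505371094, 13.336803436279297), 67.8720703125))
slide [ 0.335 -0.277  0.001] rot [ 0.    -0.001 -0.502] t 10.75 q [ 0.46  0.38 -0.01  1.19 -0.   -0.44] [-0.5  0.7  0.4]
```

Request:
drive_tool(
  slide=[
    [0.11,-0.09,0],
    [0.22,-0.18,0],
    [0.335,-0.277,0],
    [0.335,-0.277,0],
    [0.335,-0.277,0],
    [0.335,-0.277,0],
    [0.335,-0.277,0],
    [0.335,-0.277,0],
  ],
  rotation=[
    [0,0,-0.17],
    [0,0,-0.34],
    [0,0,-0.51],
    [0,0,-0.51],
    [0,0,-0.51],
    [0,0,-0.51],
    [0,0,-0.51],
    [0,0,-0.51],
  ],
)

```text
clock: 11.75
eef_pos: [0.4936, 0.134, 0.1205]
tool_rot: [-0.547, 0.837, -0.0, -0.0]
ft_force: [-0.4, -0.4, -0.0]
grip_width: 0.0511
grasp_force: 0.0
```

```bash
python3 - <<'E'
from h import *
c=bot.camera("wrist");cv2.imwrite("pics/w1.png",c["image"][...,::-1])
go((.4933,.1333,.046),66.5)
E
```

```text
slide [0.003 0.    0.298] rot [-0.     0.    -0.007] t 11.8 q [ 0.26  0.31 -0.1   1.16  0.   -0.89] [-0.2 -0.4 -0.7]
```

View pics/w1.png

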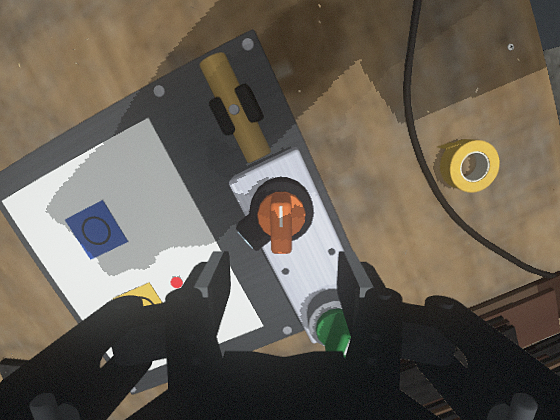

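The orange bar at (282,225) is aligned between the fingers, with free room on both sides. Lower and grip.

Request:
drive_tool(
  slide=[
    [0.002,0,0.06],
    [0.002,0,0.12],
    [0.002,0,0.18],
    [0.002,0,0.23],
    [0.002,0,0.27],
    [0.002,0,0.298],
    [0.002,0,0.298],
    [0.002,0,0.298],
  ],
  rotation=[
    [0,0,0],
    [0,0,0],
    [0,0,0],
    [0,0,0],
    [0,0,0],
    [0,0,0],
    [0,0,0],
    [0,0,0],
  ],
)

```text
clock: 12.8
eef_pos: [0.4938, 0.1331, 0.0465]
tool_rot: [-0.546, 0.838, -0.0, 0.0]
ft_force: [0.8, 0.4, 0.2]
grip_width: 0.0513
grasp_force: 0.0
```

Request:
drive_tool(
  slide=[
    [0,0,0],
    [0,0,0],
    [0,0,0],
    [0,0,0],
    [0,0,0],
    [0,0,0],
    [0,0,0],
    [0,0,0],
  ],
  rotation=[
    [0,0,0],
    [0,0,0],
    [0,0,0],
    [0,0,0],
    [0,0,0],
    [0,0,0],
    [0,0,0],
    [0,0,0],
  ],
  gripper=0,
)

```text
clock: 13.8
eef_pos: [0.4946, 0.1327, 0.0467]
tool_rot: [-0.546, 0.838, -0.001, 0.001]
ft_force: [4.3, -2.7, 4.8]
grip_width: 0.0125
grasp_force: 62.1
```

Request:
drive_tool(
  slide=[
    [0,0,0],
    [0,0,0],
    [0,0,0],
    [0,0,0],
    [0,0,0],
    [0,0,0],
    [0,0,0],
    [0,0,0],
  ],
  rotation=[
    [0,0,0.15],
    [0,0,0.3],
    [0,0,0.45],
    [0,0,0.6],
    [0,0,0.75],
    [0,0,0.9],
    [0,0,0.9],
    [0,0,0.9],
  ],
)

```text
clock: 14.8
eef_pos: [0.4944, 0.1329, 0.0467]
tool_rot: [-0.346, 0.938, -0.0, 0.001]
ft_force: [2.6, -3.8, 5.4]
grip_width: 0.0126
grasp_force: 62.2
```

```bash
python3 -c "
from h import *
spot()"
```

```text
spot [0.647 0.174] r 0.1588 a 0.2589 12
yel [0.6719 0.1808] r 0.1846 a 0.2602 311
green ACW rad 0.0044824778760774965 orange CW rad 0.5157700753267269
```

Request:
drive_tool(
  slide=[
    [0,0,0],
    [0,0,0],
    [0,0,0],
    [0,0,0],
    [0,0,0],
    [0,0,0],
    [0,0,0],
    [0,0,0],
  ],
  rotation=[
    [0,0,0.17],
    [0,0,0.34],
    [0,0,0.5],
    [0,0,0.67],
    [0,0,0.84],
    [0,0,1.0],
    [0,0,1.0],
    [0,0,1.0],
  ],
)

```text
clock: 15.85
eef_pos: [0.4943, 0.1331, 0.0467]
tool_rot: [-0.103, 0.995, 0.0, 0.001]
ft_force: [2.9, -2.3, 5.1]
grip_width: 0.0125
grasp_force: 62.2
```

```bash
python3 - <<'E'
from h import *
c=bot.camera("top");spot(c);cv2.imwrite("pics/t3.png",cv2.resize(c["image"][170:195,250:280,::-1],None,fx=18,fy=18,interpolation=cv2.INTER_CUBIC))
E
```

```text
spot [0.6706 0.1808] r 0.1834 a 0.2620 16
yel [0.6719 0.1808] r 0.1846 a 0.2602 291
green ACW rad -0.006670401721267252 orange CW rad 0.02379963165308918
```

View pics/t3.png

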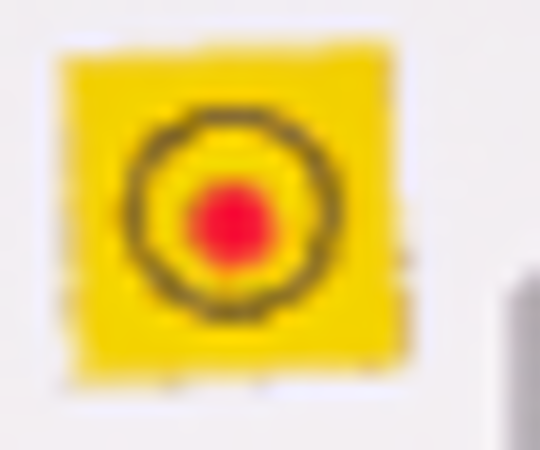

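The ring is centred at (233,213) and the spot at (232,223), about 1.2 mm short. One small turn outward, then release and lift.

Request:
drive_tool(
  slide=[
    [0,0,0],
    [0,0,0],
    [0,0,0],
    [0,0,0],
    [0,0,0],
    [0,0,0],
    [0,0,0],
    [0,0,0],
  ],
  rotation=[
    [0,0,0.03],
    [0,0,0.05],
    [0,0,0.05],
    [0,0,0.05],
    [0,0,0.05],
    [0,0,0.05],
    [0,0,0.05],
    [0,0,0.05],
  ],
)

```text
clock: 16.9
eef_pos: [0.4943, 0.1331, 0.0467]
tool_rot: [-0.09, 0.996, 0.0, 0.001]
ft_force: [3.5, -1.9, 5.5]
grip_width: 0.0124
grasp_force: 62.1
```

Request:
drive_tool(
  slide=[
    [0,0,0],
    [0,0,0],
    [0,0,0],
    [0,0,0],
    [0,0,-0.1],
    [0,0,-0.2],
    [0,0,-0.35],
    [0,0,-0.35],
  ],
  rotation=[
    [0,0,0],
    [0,0,0],
    [0,0,0],
    [0,0,0],
    [0,0,0],
    [0,0,0],
    [0,0,0],
    [0,0,0],
  ],
  gripper=0.6,
)

```text
clock: 17.9
eef_pos: [0.4958, 0.1337, 0.1366]
tool_rot: [-0.091, 0.996, 0.001, 0.003]
ft_force: [0.9, -0.4, -0.8]
grip_width: 0.0511
grasp_force: 0.0
```

```bash
python3 - <<'E'
from h import *
c=bot.camera("top");spot(c);cv2.imwrite("pics/t4.png",cv2.resize(c["image"][170:195,250:280,::-1],None,fx=18,fy=18,interpolation=cv2.INTER_CUBIC))
E
```

```text
spot [0.6716 0.181 ] r 0.1844 a 0.2618 15
yel [0.6719 0.1808] r 0.1846 a 0.2602 295
green ACW rad -0.005879776307676974 orange CW rad 0.0033882837399351606
```

View pics/t4.png

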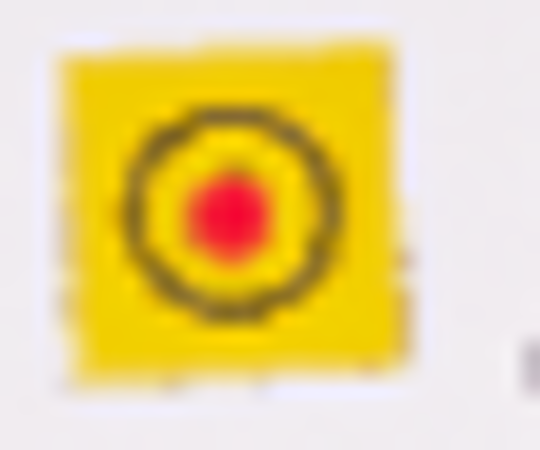

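The spot, at (230,216), is centred in the ring, at (233,213), to within about 0.5 mm. The knobs are released and the gripper is clear.

```bash
python3 -c "
from workcell import bot
print(bot.job_done())"
```

```text
the job is handed in; nothing more can be done
None
```

The laser spot sits in the middle of the yellow card's ring, within about 0.5 mm by the top camera. Both knobs are released, and the job was handed in at about 18 s of the 43 s allowed.

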